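# Offer up the crank over the bottom bracket

## Robot

A 7-joint arm with a two-finger parallel gripper is mounted at the origin on the work surface. World frame = base frame: x ahead of the robot, y to its left, z up, the work surface at z = 0. Lengths are in mm, angles in degrees, forces in N, time in s.
With the tool pointing down it reaches from about 425 to 950 mm from the base axis. Payload 4.7 kg.
Tool frame: the origin (TCP) lies on the centre line of the jaws, within the pads' length; the fingertips stand 17 mm ahead of it and the grasp point (between the pads) lies 2 mm behind it (bot.tip_reach is the z of the fingertips in the tool frame, in mm); z points along the fingers, y is the direction in which the jaws open and shut (so a half turn about z gives the same grasp; the last joint's range is limited). The gripper opens to 85 mm and grips with 20 to 120 N. Pads are 22 mm wide; open, the fingers measure 114 mm over their backs; the gripper's body (76 mm by 85 mm) begins 54 mm behind the grasp point. The pads swing forward as they close: fully open they stand 13 mm farther back than shut.
Start: joints at [73.23, 26.849, -2.785, 87.806, 1.381, 65.374, -4.715], TCP at [176.052, -651.653, 248.335] pointing down, gripper open.
Joint ranges: [-148.3, 148.3], [-19.14, 114.17], [-79.39, 73.82], [5.75, 140.21], [-59.74, 239.74], [12.07, 113.84], [-152.46, 152.46]. Speed limits (degrees/s): [147.25, 147.25, 180, 180, 180, 180, 180].

## Interface

Orientations are given as [roll, pitch, yaw] about the fixed x, y, z axes, in that order (R = Rz(yaw) Ry(pitch) Rx(roll)).
In Python, from bench import bot gives the robot as it stands. The module is installed in compiled form; this text tells all that it offers.
- The arm moves only by the shell command python3 -m inch 'ROWS' [FORCE]. ROWS is JSON, one flat list of numbers, 5 for each row, row after row: the shift along the tool's x, y, z in mm, then the turn about the tool's z in rad, then the opening in per cent of the stroke, from 0 (shut) to 100 (fully open). A call has 1 to 20 rows; each row is the pose to reach, as a shift and turn from the pose measured when the call began, along the tool's axes at that moment; what a row does not reach only later rows make up. A row lasts 1/10 s, in which the tool goes at most 50 mm and 8.59 degrees, less where a joint would pass 70% of its speed; a pose out of reach is approached as far as the arm can. A call with a gripper value outside its range is refused whole. The fingers move at their own pace and stop on an object; FORCE is the grip in N (left out, the last holds). Time passes only in rows, so rows that repeat a pose let the fingers close. It gives the time, the measured TCP pose, the force and the opening at its end, in the units of the state.
- bot.get_state(): the state, without advancing time (a new reading comes with each control period).
- bot.snapshot(name): name is "scene" or "top" or "wrist"; returns the picture (480x640x3 uint8, red, green, blue); there is no depth.
- bot.camera_params(name): a dict with "fx", "fy", "cx", "cy" (pixels), "extrinsics" (4x4, takes a point from camera to world coordinates); the wrist camera has in their place "T_tool_cam" (4x4, takes a point from camera to tool coordinates, whose origin is the TCP and whose axes are the flange's). Camera axes: x right, y up, looking along -z (the intrinsics and any distortion apply to the point x, -y, -z); pixel columns grow to the right and rows downward; lengths in mm; the calibration is good to about 2 mm. A picture is of the moment at which its call begins: read the wrist's pose just before it. camera_params takes no time and is no camera call.
- bot.job_done(): hands the job in, once; it reports no verdict.
Trained networks look in the newest picture that a camera, given by its name, has taken for a name from the list of things; names that differ only in an ending like _2 or _b are one class to them, and where a whole thing is asked for, a point or a joint stands for the part that bears it (a point fixed in the world has none). Each returns a list of dicts, best first, with "p" (0 to 1); they miss things now and then, are a little off and sometimes report something else, mostly with a low value. They report only what shows in the picture. A call takes as long as a camera call. They do not tell look-alikes from the thing itself.
- bot.spot_in(camera, target): "uv" ([column, row] in pixels, amid what is visible of it).
- bot.outline_of(camera, target): "region" (480x640 bool, what is visible of it) and "uv" ([column, row] in pixels, amid what is visible of it).
The state is a dict: "time_s": time; "joints": joint angles; "dq": joint speeds; "joint_efforts": joint torques, N m; "position": TCP position; "orientation": TCP orientation; "wrist_force": force on the tool from outside, world axes, zero at the start; "wrist_torque": the same for the moment, N m; "gripper_width": opening from 0.0 (shut) to 1.0 (fully open).
Only numpy, scipy, OpenCV 4.12 (cv2) and the standard library are available. Lean on these libraries where they do the work, as an engineer would, in place of code of your own. Each camera call takes 0.05 s, during which the arm holds its last target.

## Task

The bottom bracket stands clamped upright in the bench vice for a dry fit: first slip the red spacer ring over its spindle so that it lies flat on the bearing face, and let go of it. Then pick the crank up by its balance point and, keeping it level all the way and off the spindle, hold its eye straight above the spindle with the underside two to three centimetres over the spindle's end; finish while still holding it there, level and still, ready for me to line up the splines. Leave the spacer in place and everything else on the bench alone.

Things in the scene. Friction and masses are not known exactly. Their poses are not given: they have to be found in the camera images.
- vice: fixed bench vice, dark grey-green, 230 mm long, 90 mm wide jaws with tops 120 mm high, clamping an upright bottom bracket. Origin on the bench on the bracket's upright axis; x runs away from the screw handle (handle 130 mm along -x, tips 85 mm high), y along the jaws, z up. Black cup of the bracket 46 mm across, its top 142 mm up
- spacer_seat (a point): centre of the round steel bearing face, 36 mm across, 148 mm above the bench, on which the spacer has to lie; the spindle rises from its middle. z up, axes as the vice
- spindle_end (a point): centre of the upper end of the upright splined steel spindle, 184 mm above the bench. The spindle is 22 mm across and stands 36 mm out of the bearing face; its last 6 mm taper to 14 mm across. Axes as the vice
- spacer: red plastic spacer ring, 42 mm outside, 27 mm bore, 10 mm high, 30 g, lying flat on the bench; origin at the centre of its underside, z up along its axis
- crank: bicycle crank, about 0.5 kg, lying level on its chainring, outer side up. Origin on the axis of the round eye, level with the chainring's underside; x along the arm to the pedal end (tip 185 mm out), z up. Dark steel chainring 138 mm across, 4 mm thick, round the eye; aluminium four-legged spider, top 10 mm up; eye 39 mm across, 28 mm high, bore 24 mm through
- crank_balance (a point): balance point (centre of mass) of the crank: on the arm's centre line, 42 mm from the eye's axis towards the pedal end, 14 mm above the chainring's underside; axes as the crank. From 20 to 105 mm out the arm has parallel sides 27 mm apart, underside 13 mm and top 28 mm above the chainring's underside: 9 mm of air between arm and chainring
- grease_tub: closed white tub with green lid, 58 mm across, 45 mm high, to be left alone; origin at the centre of its underside
- oil_bottle: black oil bottle with yellow cap, 42 mm across, 125 mm high, to be left alone; origin at the centre of its underside
- wrench: steel open-ended wrench, 150 mm long along its x, lying flat, to be left alone; origin under its middle
- pedal: black flat pedal 95 by 80 by 22 mm with an axle stub along y, lying flat, to be left alone; origin under its middle
- cassette: stack of steel sprockets, 112 mm across, 35 mm high, to be left alone; origin at the centre of its underside
Things that resemble listed ones, but are neither listed nor needed, are in the scene too. What is shaped like the spacer but green is not meant.

How it is judged (in metres and radians):
On the way, in this order (a step that is already met when the one before it is completed fails the run):
1. the spacer lies flat on the bearing face round the spindle, let go (horizontal distance between spacer and spacer_seat below 0.004 m and z of spacer in the frame of spacer_seat between -0.0025 and 0.0025 m and angle between spacer's own z axis and vertical below 0.1 rad and contact force between the fingers and spacer below 0.1 N), for 0.2 s.
2. the crank is lifted clear of the bench, gripped within 20 mm of its balance point and level (height (world z) of crank above 0.03 m and horizontal distance between the grasp point and crank_balance below 0.02 m and contact force between the fingers and crank above 2 N and angle between crank's own z axis and vertical below 0.12 rad), for 0.2 s.
At the end, for the whole second after the job is handed in: Crank held still, gripped within 20 mm of its balance point, level within 5 degrees, eye within 10 mm of the spindle's axis, underside 10 to 45 mm above the spindle's end, touching neither bottom bracket nor spacer; spacer flat on the bearing face (within 4 mm of axis, 2.5 mm of height), let go (horizontal distance between crank and spindle_end below 0.01 m and z of crank in the frame of spindle_end between 0.01 and 0.045 m and angle between crank's own z axis and vertical below 0.09 rad and linear speed of crank below 0.03 m/s and angular speed of crank below 0.15 rad/s and contact force between the fingers and crank above 2 N and horizontal distance between the grasp point and crank_balance below 0.02 m and contact force between crank and vice below 0.1 N and contact force between crank and spacer below 0.1 N and horizontal distance between spacer and spacer_seat below 0.004 m and z of spacer in the frame of spacer_seat between -0.0025 and 0.0025 m and angle between spacer's own z axis and vertical below 0.1 rad); the arm keeps its last pose, push and grip.
It fails at once if the crank is tipped more than 15 degrees (angle between crank's own z axis and vertical above 0.27 rad).
It fails at once if the crank knocks against the bottom bracket, the vice or the spacer (contact force between crank and vice above 2 N or contact force between crank and spacer above 2 N).
It fails at once if another thing on the bench is disturbed (distance of any of grease_tub, oil_bottle, wrench, pedal, cassette from where it was at the start of the episode above 0.012 m).
It also fails if it takes over 58 s, if anything falls off the work surface, if the arm or the gripper's body presses on something with over 40 N, if the wrist force passes 120 N, or if a joint passes its speed limit or range.

## Working session

There is one attempt and no reset: what is moved stays moved. The work goes in short steps, Python scripts to look and compute and a shell command to move; the robot and the scene stay as the last step left them, time stands still between calls to the robot, and variables do not carry over. Pictures are saved under pics/ and viewed, and the job is handed in when it is done.

```bash
mkdir -p pics; ls
python3 - <<'E'
from bench import bot
import cv2, json
s=bot.get_state()
print({k:s[k] for k in ('time_s','position','orientation','gripper_width','wrist_force')})
for c in ('scene','top','wrist'):
    im=bot.snapshot(c); cv2.imwrite(f'pics/{c}0.png',im[:,:,::-1]); print(c,bot.camera_params(c))
E
```

```text
pics
{'time_s': 0.0, 'position': array([ 175.85159714, -651.10537587,  247.23341101]), 'orientation': array([-1.79885807e+02,  3.74628088e-03,  1.51147831e+01]), 'gripper_width': 0.9963914849596736, 'wrist_force': array([ 0.89757021,  0.24714994, -0.41979883])}
scene {'fx': 617.9252202815742, 'fy': 617.9252202815742, 'cx': 330.06038344760356, 'cy': 235.88236424204294, 'extrinsics': array([[ 6.34092290e-01, -5.80948283e-01,  5.10319567e-01,
         1.12850470e+03],
       [ 7.73188442e-01,  4.67539061e-01, -4.28470372e-01,
        -4.67426981e+02],
       [ 1.03247957e-02,  6.66262950e-01,  7.45645411e-01,
         1.02919868e+03],
       [ 0.00000000e+00,  0.00000000e+00,  0.00000000e+00,
         1.00000000e+00]])}
top {'fx': 489.21822260820875, 'fy': 489.21822260820875, 'cx': 316.713889363023, 'cy': 236.71715337198694, 'extrinsics': array([[ 1.88392816e-02,  9.95871747e-01, -8.87949553e-02,
         4.31752245e+02],
       [-9.99806301e-01,  1.82585990e-02, -7.34737170e-03,
         4.35894274e+01],
       [-5.69576841e-03,  8.89161750e-02,  9.96022827e-01,
         1.39447545e+03],
       [ 0.00000000e+00,  0.00000000e+00,  0.00000000e+00,
         1.00000000e+00]])}
wrist {'fx': 381.3314073664327, 'fy': 381.3314073664327, 'cx': 327.93392917813543, 'cy': 239.08678759709667, 'T_tool_cam': array([[ 7.59210015e-04,  9.48708370e-01,  3.16151629e-01,
         8.09017163e+01],
       [ 9.99999698e-01, -7.73257998e-04, -8.10163488e-05,
         5.05823268e-01],
       [ 1.67605888e-04,  3.16151595e-01, -9.48708670e-01,
        -1.25422706e+02],
       [ 0.00000000e+00,  0.00000000e+00,  0.00000000e+00,
         1.00000000e+00]])}
```

View pics/scene0.png

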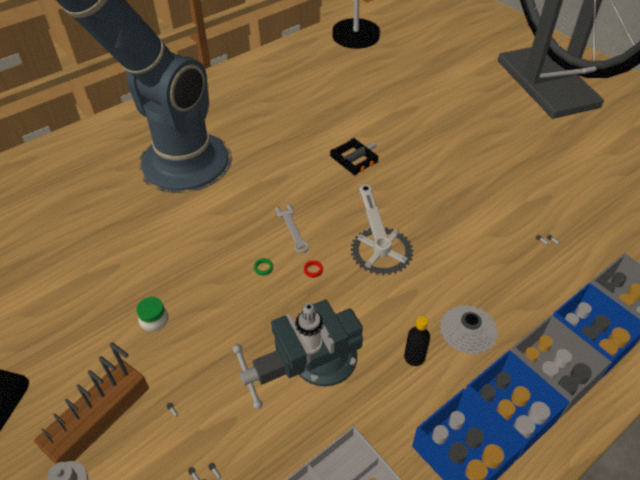

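View pics/top0.png

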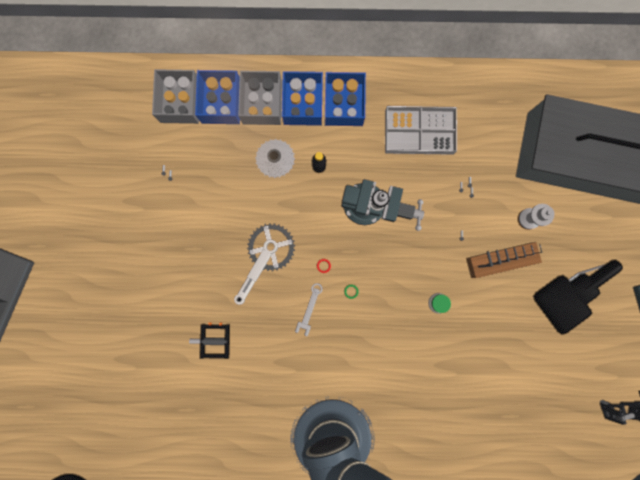

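The red spacer is at scene (313,269) and top (323,266). The green look-alike ring is at scene (263,267) and top (351,291). The crank's eye is at top (270,246), with the arm towards (240,299). The spindle is at top (380,198).

```bash
cat > h.py <<'E'
from bench import bot
import cv2, numpy as np
from scipy.spatial.transform import Rotation as R
from scipy.optimize import least_squares
def tool():
    s=bot.get_state(); T=np.eye(4); T[:3,:3]=R.from_euler('xyz',s['orientation'],degrees=True).as_matrix(); T[:3,3]=s['position']; return T
def cam(name,T=None):
    p=bot.camera_params(name)
    E=p['extrinsics'] if name!='wrist' else T@p['T_tool_cam']
    return p,E
def ray(c,uv,z):
    p,E=c; d=np.array([(uv[0]-p['cx'])/p['fx'],-(uv[1]-p['cy'])/p['fy'],-1.]); d=E[:3,:3]@d; o=E[:3,3]
    return o+d*(z-o[2])/d[2]
def proj(c,X):
    p,E=c; X=np.atleast_2d(X); q=(X-E[:3,3])@E[:3,:3]
    return np.c_[p['cx']+p['fx']*q[:,0]/-q[:,2], p['cy']-p['fy']*q[:,1]/-q[:,2]]
def totool(T,X): return T[:3,:3].T@(np.asarray(X)-T[:3,3])
E
python3 - <<'E'
from h import *
zs=dict(spacer=5,crank=10,grease_tub=25,oil_bottle=60,wrench=3,pedal=11,cassette=17,vice=90)
for c in('top','scene'):
    C=cam(c); bot.snapshot(c)
    for n,z in zs.items():
        for d in bot.spot_in(c,n)[:3]:
            print(c,n,round(d['p'],2),np.round(d['uv']),np.round(ray(C,d['uv'],z)[:2]))
C=cam('top')
print('eye',ray(C,(270,246),28),'tip',ray(C,(240,299),20),'spindle',ray(C,(380,198),184))
C=cam('scene')
print('eye',ray(C,(382,243),28),'tip',ray(C,(366,189),28),'spindle',ray(C,(309,306),184))
im=bot.snapshot('scene'); cv2.imwrite('pics/scene_crop.png',cv2.resize(im[140:420,200:500,::-1],None,fx=2,fy=2,interpolation=cv2.INTER_CUBIC))
im=bot.snapshot('top'); cv2.imwrite('pics/top_crop.png',cv2.resize(im[140:360,180:460,::-1],None,fx=2.7,fy=2.7,interpolation=cv2.INTER_CUBIC))
E
```

```text
top spacer 0.53 [349. 296.] [389. -40.]
top spacer 0.29 [263. 255.] [501. 205.]
top spacer 0.26 [273. 160.] [778. 185.]
top crank 0.67 [264. 258.] [492. 203.]
top grease_tub 0.58 [440. 304.] [ 372. -293.]
top oil_bottle 0.72 [316. 164.] [754.  60.]
top wrench 0.74 [310. 309.] [351.  70.]
top pedal 0.63 [211. 339.] [264. 343.]
top pedal 0.43 [373. 206.] [ 647. -104.]
top cassette 0.77 [275. 162.] [766. 179.]
top cassette 0.23 [375. 205.] [ 649. -111.]
top vice 0.68 [373. 204.] [640. -96.]
scene spacer 0.74 [264. 270.] [417. -49.]
scene spacer 0.54 [377. 241.] [505. 193.]
scene spacer 0.52 [315. 273.] [489.  30.]
scene crank 0.89 [378. 241.] [508. 191.]
scene crank 0.62 [151. 315.] [ 371. -291.]
scene grease_tub 0.93 [150. 318.] [ 387. -298.]
scene grease_tub 0.67 [312. 349.] [639. -98.]
scene oil_bottle 0.97 [418. 342.] [766.  50.]
scene wrench 0.64 [292. 227.] [353.  73.]
scene pedal 0.7 [353. 156.] [260. 333.]
scene cassette 0.78 [467. 330.] [791. 166.]
scene vice 0.96 [313. 352.] [ 677. -123.]
scene vice 0.55 [312. 266.] [524.  -5.]
eye [525.07303544 184.00905381  28.        ] tip [375.8355218  264.55661316  20.        ] spindle [ 639.72638693 -103.84166412  184.        ]
eye [529.30485078 181.9968715   28.        ] tip [382.44204169 266.23240468  28.        ] spindle [ 649.11037315 -108.33548714  184.        ]
```

View pics/scene_crop.png

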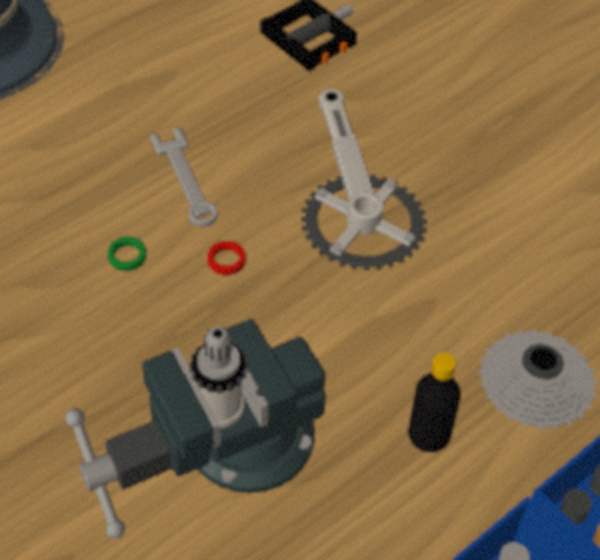

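View pics/top_crop.png

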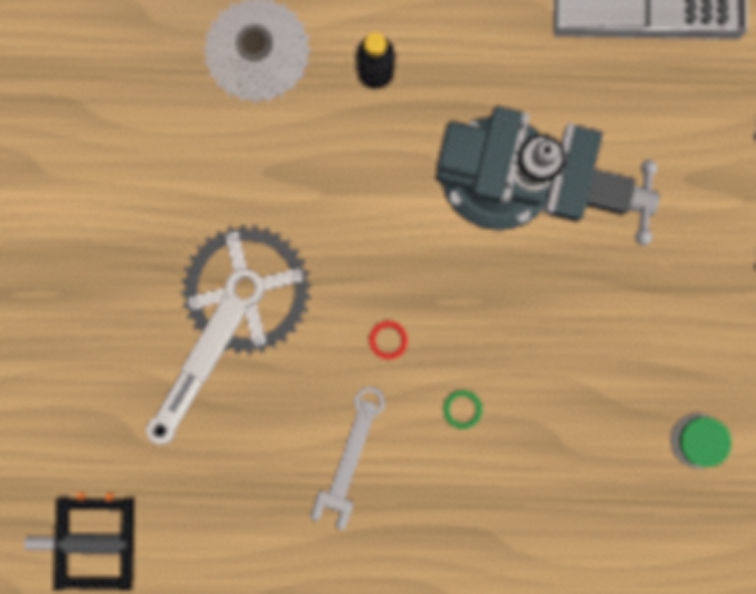

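Candidates for the spacer are the red ring at top (323,266) and scene (313,269), the green ring at top (351,291) and scene (263,267), and the wrench's ring end at top (317,289). The description says red, so I choose (323,266). I'm moving over it to take a close-up with the wrist camera.

```bash
python3 -m inch '[351,-134,0,-0.6,70, 351,-134,0,-1.2,70, 351,-134,0,-1.2,70, 351,-134,0,-1.2,70, 351,-134,0,-1.2,70, 351,-134,0,-1.2,70, 351,-134,0,-1.2,70, 351,-134,0,-1.2,70, 471,-578,47,-2.356,70, 471,-578,47,-2.356,70, 471,-578,47,-2.356,70, 471,-578,47,-2.356,70, 471,-578,47,-2.356,70, 471,-578,47,-2.356,70, 471,-578,47,-2.356,70, 471,-578,47,-2.356,70, 471,-578,47,-2.356,70, 471,-578,47,-2.356,70, 471,-578,47,-2.356,70, 471,-578,47,-2.356,70]' 40
python3 - <<'E'
from h import *
s=bot.get_state(); print(s['joints'],s['position'],s['orientation'],bot.tip_reach)
T=tool(); im=bot.snapshot('wrist'); cv2.imwrite('pics/w1.png',im[:,:,::-1])
def red(im):
    h=cv2.cvtColor(im,cv2.COLOR_RGB2HSV); m=(((h[...,0]<6)|(h[...,0]>174))&(h[...,1]>150)&(h[...,2]>70)).astype('u1')
    n,l,st,ce=cv2.connectedComponentsWithStats(m); return [(st[i,4],ce[i].round(1),st[i,:4]) for i in range(1,n) if st[i,4]>40]
C=cam('wrist',T)
for a,c,b in red(im): print('w',a,b,c,ray(C,c,6))
for n in('top','scene'):
    im=bot.snapshot(n)
    for a,c,b in red(im): print(n,a,b,c,ray(cam(n),c,6))
E
```

```text
time_s: 3.15
position: [480.3, 27.7, 201.3]
orientation: [-179.9, 0.0, 150.0]
wrist_force: [1.4, -0.2, 0.4]
gripper_width: 0.699
[ 31.16236106  17.5328017  -46.82482863 114.55293909  15.76984084
  54.31569755  36.35296057] [480.29778608  27.66044271 201.28302432] [-1.79942880e+02  3.01038492e-02  1.50012425e+02] 17.0
w 1040 [306 181  48  47] [329.6 204. ] [475.37388895  31.31131126   6.        ]
scene 156 [304 261  19  16] [312.5 268.4] [476.37274564  32.89733011   6.        ]
```

View pics/w1.png

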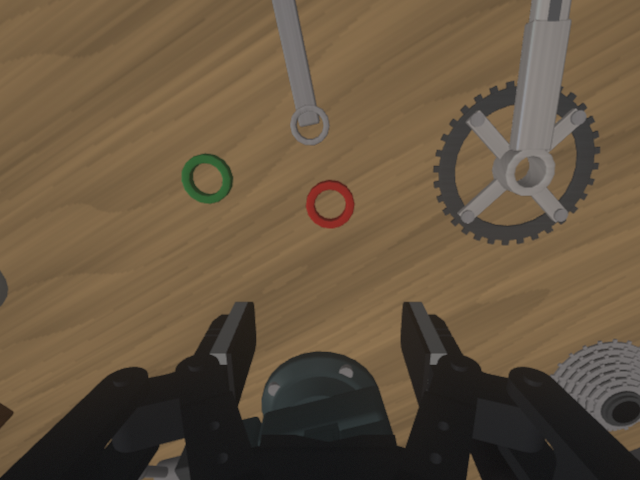

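The wrist image shows the red ring at (330,204), measured at about (475,31). Green ring is at (207,178) and the crank eye at (525,171). The scene camera agrees within 2 mm. I'll descend partway and re-measure.

```bash
cat >> h.py <<'E'
def red(im):
    h=cv2.cvtColor(im,cv2.COLOR_RGB2HSV); m=(((h[...,0]<6)|(h[...,0]>174))&(h[...,1]>150)&(h[...,2]>70)).astype('u1')
    n,l,st,ce=cv2.connectedComponentsWithStats(m); return [(st[i,4],ce[i].round(1),st[i,:4]) for i in range(1,n) if st[i,4]>40]
E
python3 -m inch '[6,1,50,0,70, 6,1,95,0,70, 6,1,110,0,70, 6,1,110,0,70, 6,1,110,0,70]'
python3 - <<'E'
from h import *
T=tool(); im=bot.snapshot('wrist'); cv2.imwrite('pics/w2.png',im[:,:,::-1])
C=cam('wrist',T); print(T[:3,3])
for a,c,b in red(im):
    p=np.array([b[0]+b[2]/2,b[1]+b[3]/2]); 
    print('w',a,b,c,p,[ (ray(C,q,6), totool(T,ray(C,q,6))) for q in (c,p)])
E
```

```text
time_s: 3.8
position: [476.9, 30.7, 92.5]
orientation: [180.0, 0.1, 149.8]
wrist_force: [0.5, 0.6, 0.1]
gripper_width: 0.699
[476.93392147  30.65893295  92.47420398]
w 2346 [294 219  70  68] [328.5 252.9] [329. 253.] [(array([475.32343638,  31.43483278,   6.        ]), array([ 1.95705638, -0.19205952, 86.47032254])), (array([475.52699831,  31.65943308,   6.        ]), array([ 1.8939359 ,  0.10441723, 86.4706337 ]))]
```

View pics/w2.png

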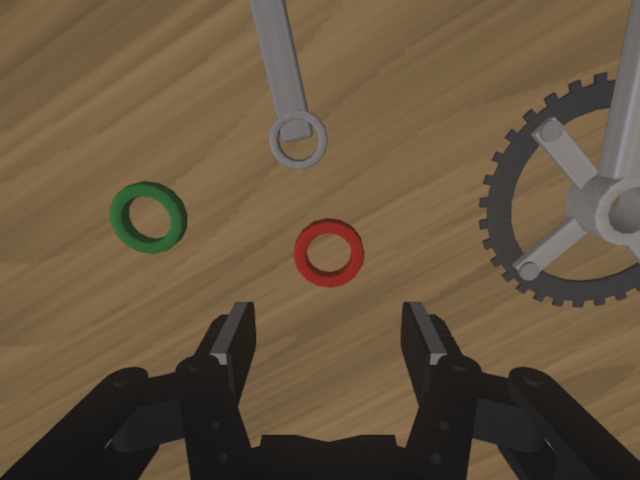

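```bash
python3 -m inch '[2,0,40,0,55, 2,0,45,0,55, 2,0,45,0,55, 2,0,45,0,55]'
python3 - <<'E'
from h import *
s=bot.get_state();T=tool(); im=bot.snapshot('wrist'); cv2.imwrite('pics/w3.png',im[:,:,::-1])
C=cam('wrist',T); print(T[:3,3],s['gripper_width'])
for a,c,b in red(im):
    print('w',a,b,c,totool(T,ray(C,c,6)))
# predicted tip edge rows for inner pad corners at x=+11
for zt in range(0,18,3):
    w=.55*85/2
    print(zt,[np.round(proj(C,T[:3,:3]@np.array([11,y,zt])+T[:3,3])[0]) for y in(-w,w)])
E
```

```text
time_s: 4.25
position: [476.9, 32.1, 49.5]
orientation: [179.9, 0.3, 149.8]
wrist_force: [0.6, -0.2, 0.6]
gripper_width: 0.551
[476.85850486  32.05615506  49.48960945] 0.5514982135387969
w 3639 [284 243  86  83] [326.1 285. ] [ 1.35717405 -1.41655615 43.47944259]
0 [array([266., 312.]), array([393., 312.])]
3 [array([267., 308.]), array([391., 308.])]
6 [array([269., 304.]), array([390., 304.])]
9 [array([270., 300.]), array([389., 300.])]
12 [array([271., 297.]), array([388., 297.])]
15 [array([272., 293.]), array([387., 294.])]
```

View pics/w3.png

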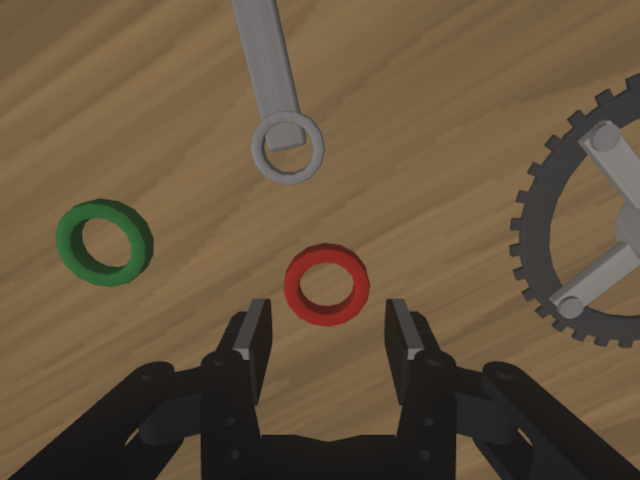

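```bash
python3 -m inch '[1.5,-1.4,10,0,64, 1.5,-1.4,30,0,64, 1.5,-1.4,37,0,64, 1.5,-1.4,37,0,64, 1.5,-1.4,37,0,30, 1.5,-1.4,37,0,30, 1.5,-1.4,37,0,30, 1.5,-1.4,37,0,30]' 30
python3 - <<'E'
from h import *
T=tool(); im=bot.snapshot('wrist'); cv2.imwrite('pics/w4.png',im[:,:,::-1])
print(T[:3,3]); C=cam('wrist',T)
for a,c,b in red(im): print('w',a,b,c,totool(T,ray(C,c,6)))
E
```

```text
time_s: 5.1
position: [477.0, 31.9, 15.5]
orientation: [179.8, 0.6, 149.9]
wrist_force: [-4.6, 0.6, 27.1]
gripper_width: 0.473
[477.0322781   31.90747259  15.47475338]
w 5598 [277 271 103 100] [327.7 321.4] [ 1.36615733 -0.61657107  9.45933581]
```

View pics/w4.png

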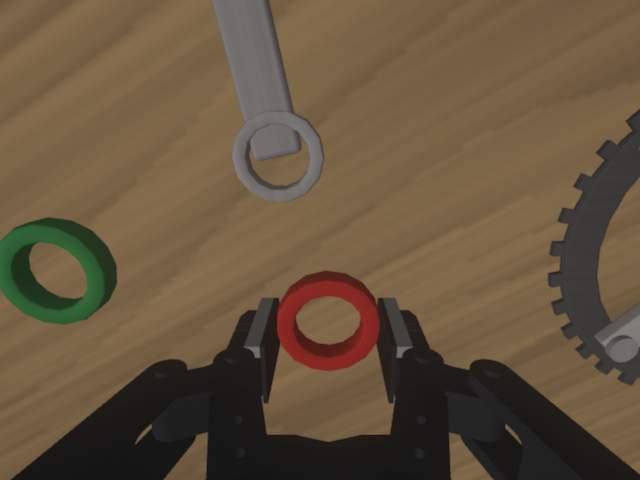

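The ring is gripped between the pads, in the image at (328,321), with the tips lightly on the bench. I'll lift it and look at the spindle.

```bash
python3 -m inch '[0,0,-10,0,30, 0,0,-40,0,30, 0,0,-85,0,30, 0,0,-130,0,30, 0,0,-175,0,30, 0,0,-225,0,30, -40,-5,-225,0,30, -85,-10,-225,0,30, -130,-16,-225,0,30, -175,-22,-225,0,30, -220,-28,-225,0,30, -260,-34,-225,0,30, -274,-35,-225,0,30, -274,-35,-225,0,30, -274,-35,-225,0,30]'
python3 - <<'E'
from h import *
T=tool(); im=bot.snapshot('wrist'); cv2.imwrite('pics/w5.png',im[:,:,::-1])
print(T[:3,3]); C=cam('wrist',T)
for a,c,b in red(im): print('w',a,b,c,b[0]+b[2]/2,b[1]+b[3]/2)
for c in('top','scene'): cv2.imwrite(f'pics/{c}5.png',cv2.resize(bot.snapshot(c)[100:340,160:480,::-1],None,fx=2.4,fy=2.4,interpolation=cv2.INTER_CUBIC))
E
```

```text
time_s: 6.65
position: [693.4, -134.4, 242.8]
orientation: [179.8, 0.5, 149.9]
wrist_force: [-0.4, 0.8, -0.7]
gripper_width: 0.471
[ 693.41715399 -134.37109407  242.84627423]
w 5573 [277 271 103  99] [327.6 321. ] 328.5 320.5
```

View pics/w5.png

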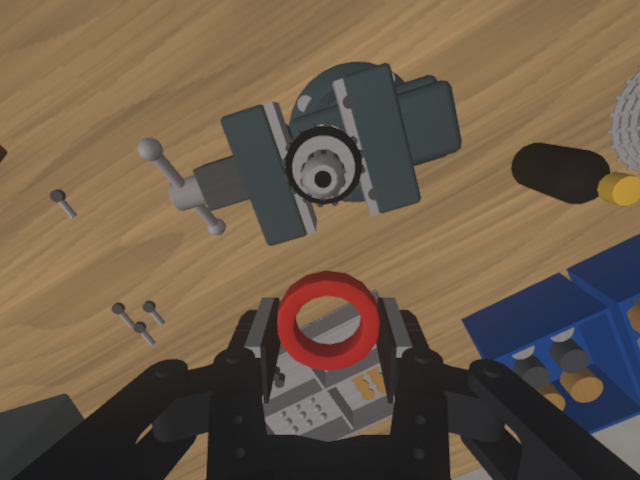

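View pics/scene5.png

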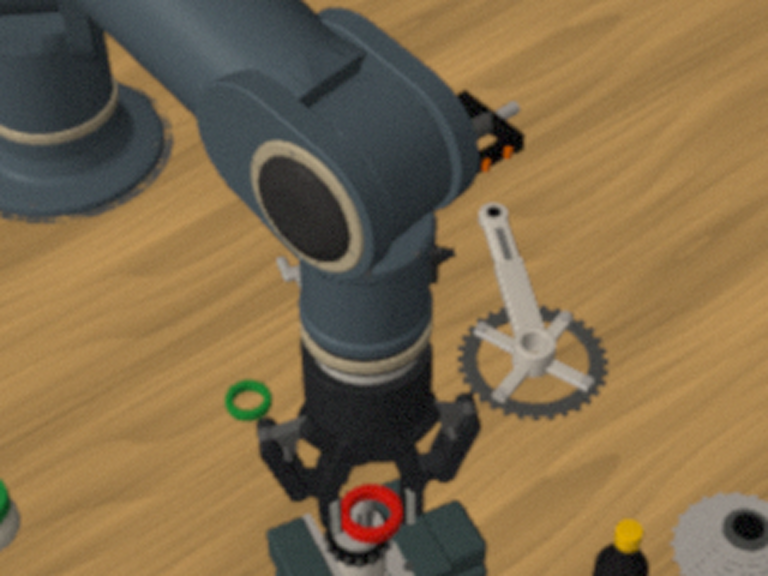

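The ring is held level. In the wrist image the spindle's end is at about (323,179) and the cup centre at about (324,165). I'll zoom in for precision.

Run:
```python
import cv2
im=cv2.imread('pics/w5.png'); cv2.imwrite('pics/w5c.png',cv2.resize(im[115:215,270:380],None,fx=5.4,fy=5.4,interpolation=cv2.INTER_CUBIC))
```

```text
(no output)
```

View pics/w5c.png

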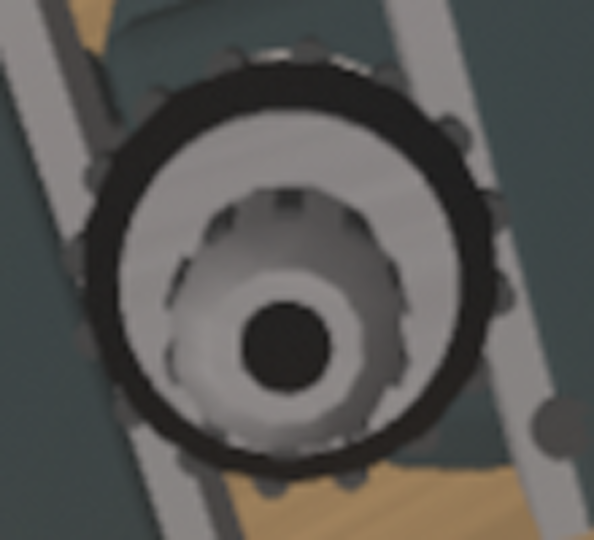

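Run:
```python
from h import *
T=tool(); C=cam('wrist',T)
for uv,z in (((322.8,179.3),184),((324,166.7),148),((323.7,165),142)):
    X=ray(C,uv,z); print(z,X.round(1),totool(T,X).round(1))
# ring held: fit centre; top face of ring at tool z ~ 5.5, underside 15.5
X=ray(C,(327.6,321),T[2,3]-10.5); print('ring mid',X.round(1),totool(T,X).round(1))
# predicted outline
th=np.linspace(0,2*np.pi,100)
for x0 in (0,1,2,3):
  P=[];
  for zz in(5.5,15.5):
    P.append(proj(C,(T[:3,:3]@np.c_[x0+21*np.cos(th),21*np.sin(th),0*th+zz].T).T+T[:3,3]))
  P=np.vstack(P); print(x0,P.min(0).round(1),P.max(0).round(1))
```

```text
184 [ 648.9 -111.6  184. ] [50.2 -3.1 59.1]
148 [ 648.3 -110.8  148. ] [51.4 -2.8 95.1]
142 [ 648.1 -111.   142. ] [ 51.6  -3.1 101.1]
ring mid [ 692.3 -134.   233.1] [ 0.9 -0.7 10.5]
0 [275.8 270.4] [382.8 374.4]
1 [275.7 268.1] [382.9 372.4]
2 [275.5 265.7] [383.  370.3]
3 [275.4 263.4] [383.1 368.3]
```

```bash
python3 -m inch '[30,-2,0,0,30, 50,-2.4,15,0,30, 50,-2.4,32,0,30, 50,-2.4,33,0,30, 50,-2.4,33,0,30, 50,-2.4,33,0,30]'
python3 - <<'E'
from h import *
T=tool(); im=bot.snapshot('wrist'); cv2.imwrite('pics/w6.png',im[:,:,::-1]);cv2.imwrite('pics/w6c.png',cv2.resize(im[230:400,230:430,::-1],None,fx=3.5,fy=3.5,interpolation=cv2.INTER_CUBIC))
s=bot.snapshot('scene'); cv2.imwrite('pics/s6c.png',cv2.resize(s[240:400,220:400,::-1],None,fx=3.6,fy=3.6,interpolation=cv2.INTER_CUBIC))
print(T[:3,3])
E
```

```text
time_s: 7.4
position: [650.1, -111.4, 210.7]
orientation: [179.8, 0.6, 149.9]
wrist_force: [0.3, 0.0, -0.5]
gripper_width: 0.47
[ 650.05153632 -111.43655527  210.74844465]
```

View pics/w6c.png

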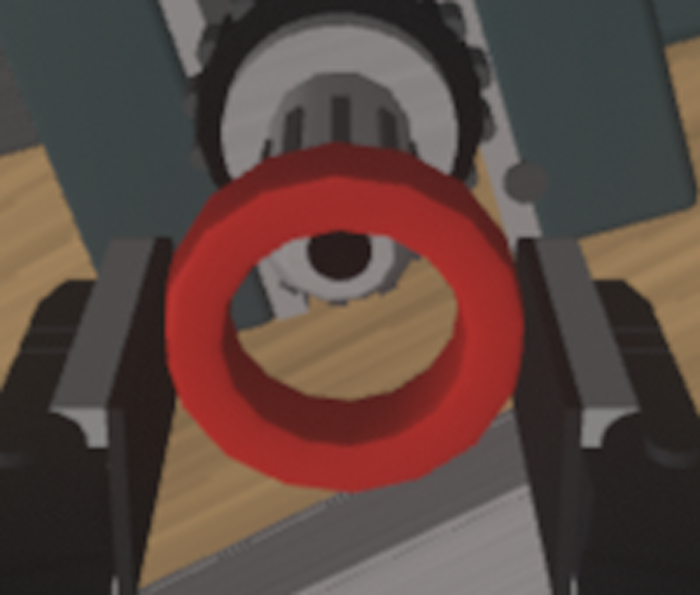

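View pics/s6c.png

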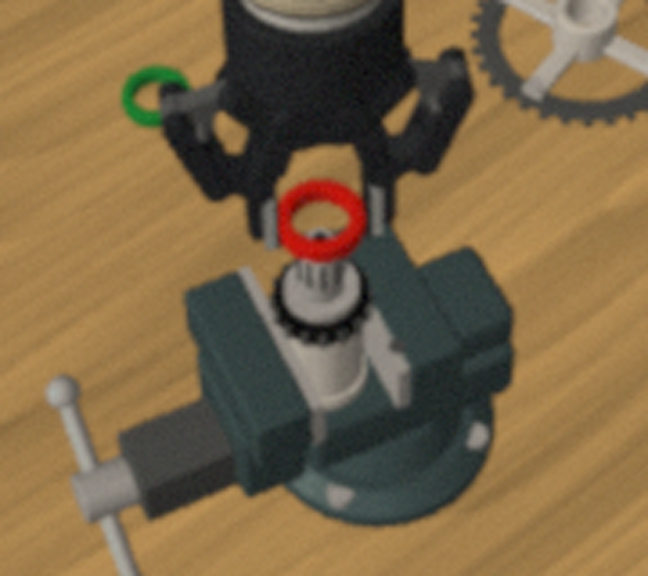

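Run:
```python
from h import *
T=tool(); C=cam('wrist',T)
X=ray(C,(327.1,302),184); print('spindle',X.round(1),totool(T,X).round(1))
for k in (5.5,7.5):
    X=ray(C,(329.1,326.3),T[2,3]-k); print('ring top ctr, tool z',k,totool(T,X).round(1))
    # bore width 235/3.5=67px
    th=np.linspace(0,6.28,90); P=proj(C,(T[:3,:3]@np.c_[1+13.5*np.cos(th),13.5*np.sin(th),0*th+k].T).T+T[:3,3]); print(P.min(0),P.max(0))
```

```text
spindle [ 649.  -111.6  184. ] [ 0.9 -0.9 26.8]
ring top ctr, tool z 5.5 [ 1.5 -0.1  5.5]
[294.82222165 296.44370717] [363.71292028 356.78376555]
ring top ctr, tool z 7.5 [ 0.3 -0.1  7.5]
[295.23768647 294.06791948] [363.2644582  353.80236565]
```

```bash
python3 -m inch '[0,-0.8,5,0,30, 0,-0.8,10,0,30, 0,-0.8,15,0,30, 0,-0.8,20,0,30, 0,-0.8,25,0,30, 0,-0.8,30,0,30, 0,-0.8,35,0,30, 0,-0.8,38,0,30, 0,-0.8,38,0,30]'
python3 - <<'E'
from h import *
T=tool(); im=bot.snapshot('wrist'); cv2.imwrite('pics/w7c.png',cv2.resize(im[230:400,230:430,::-1],None,fx=3.5,fy=3.5,interpolation=cv2.INTER_CUBIC))
s=bot.snapshot('scene'); cv2.imwrite('pics/s7c.png',cv2.resize(s[240:400,220:400,::-1],None,fx=3.6,fy=3.6,interpolation=cv2.INTER_CUBIC))
E
```

```text
time_s: 8.4
position: [649.7, -112.1, 172.2]
orientation: [179.8, 0.6, 150.0]
wrist_force: [-0.0, -0.7, 0.8]
gripper_width: 0.466
```

View pics/w7c.png

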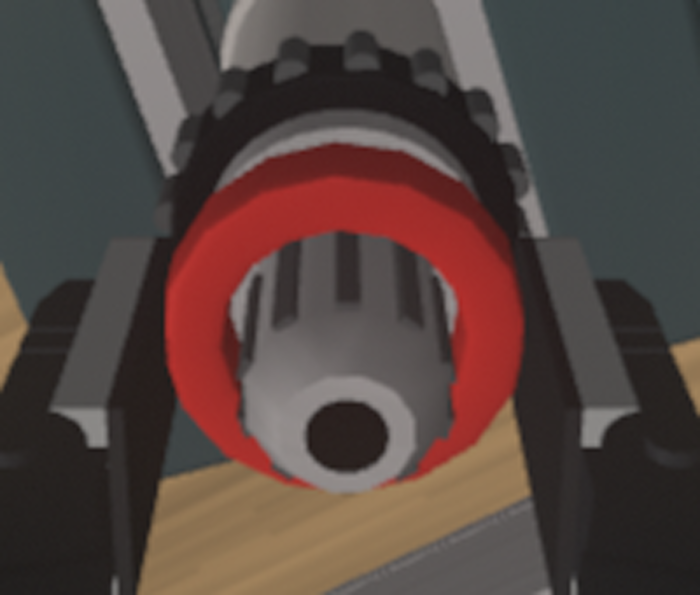

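View pics/s7c.png

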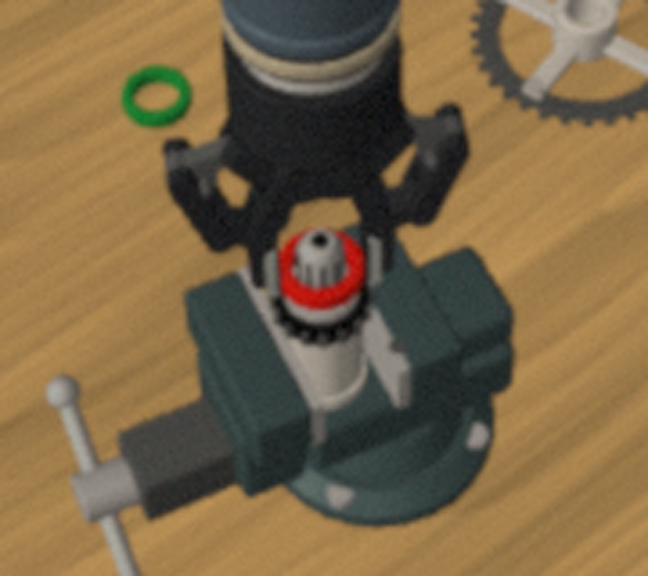

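The ring is threaded on the spindle and centred, with no contact force. I'll lower it the rest of the way.

```bash
python3 -m inch '[0,0,3,0,30, 0,0,6,0,30, 0,0,8.5,0,30, 0,0,8.5,0,30]'
```

```text
time_s: 8.9
position: [649.9, -112.1, 163.8]
orientation: [179.8, 0.6, 150.0]
wrist_force: [0.4, 0.1, -0.5]
gripper_width: 0.468
```

```bash
python3 -m inch '[0,0,1,0,30, 0,0,2,0,30, 0,0,2,0,30]'; python3 -m inch '[0,0,1,0,30, 0,0,2,0,30, 0,0,2,0,30]'
```

```text
time_s: 9.2
position: [650.2, -112.0, 163.5]
orientation: [179.8, 0.7, 150.0]
wrist_force: [-3.0, 0.1, 7.2]
gripper_width: 0.467
time_s: 9.5
position: [650.2, -112.0, 163.5]
orientation: [179.9, 0.7, 149.9]
wrist_force: [-4.6, -0.9, 10.0]
gripper_width: 0.474
```

```bash
python3 -m inch '[0,0,0,0,47, 0,0,0,0,60, 0,0,0,0,75, 0,0,0,0,75, 0,0,0,0,75, 0,0,-20,0,75, 0,0,-50,0,75, 0,0,-85,0,75, 0,0,-85,0,75]'
python3 - <<'E'
from h import *
T=tool(); im=bot.snapshot('wrist'); cv2.imwrite('pics/w8.png',im[:,:,::-1])
s=bot.snapshot('scene'); cv2.imwrite('pics/s8c.png',cv2.resize(s[240:400,220:400,::-1],None,fx=3.6,fy=3.6,interpolation=cv2.INTER_CUBIC))
C=cam('wrist',T)
for a,c,b in red(im): print(a,b,c,ray(C,c,153))
E
```

```text
time_s: 10.4
position: [652.0, -111.0, 253.9]
orientation: [179.6, 1.2, 149.9]
wrist_force: [1.2, 0.6, 0.4]
gripper_width: 0.749
1621 [291 210  67  65] [324.3 235.2] [ 645.50026191 -109.69006799  153.        ]
```

View pics/w8.png

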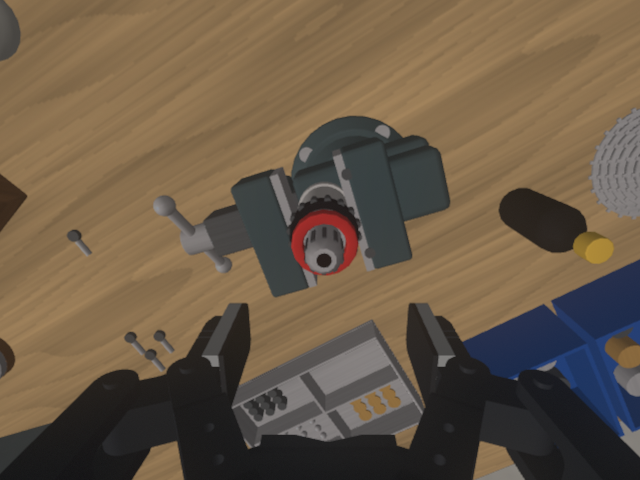

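View pics/s8c.png

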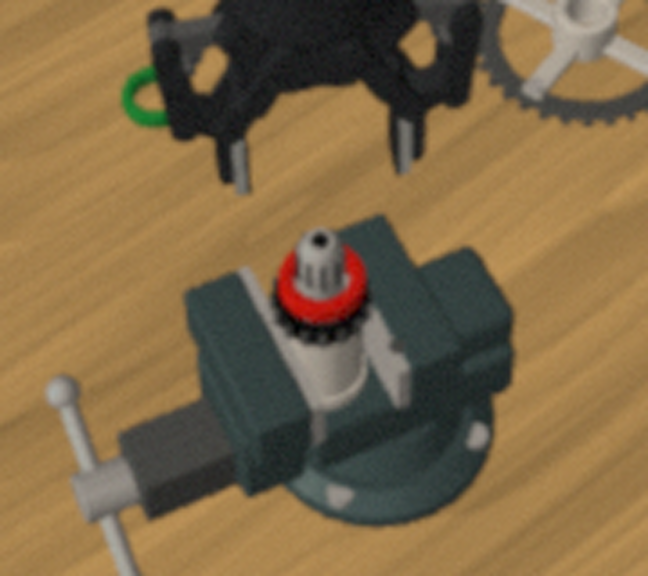

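The spacer lies flat on the face round the spindle and is released (wrist image ring at (324,236)). I'm moving over the crank's balance point.

```bash
python3 -m inch '[45,29,0,0,85, 90,58,0,0,85, 135,87,0,0,85, 180,115,20,0,85, 220,141,50,0,85, 258,166,80,0,85, 290,187,104,0,85, 297,191,104,0,85, 297,191,104,0,85, 297,191,104,0,85]'
python3 - <<'E'
from h import *
T=tool(); im=bot.snapshot('wrist'); cv2.imwrite('pics/w9.png',im[:,:,::-1]); print(T[:3,3])
E
```

```text
time_s: 11.5
position: [488.8, 201.9, 140.5]
orientation: [180.0, 0.7, 150.0]
wrist_force: [-0.1, -0.5, 0.6]
gripper_width: 0.849
[488.75862342 201.85743165 140.49664832]
```

View pics/w9.png

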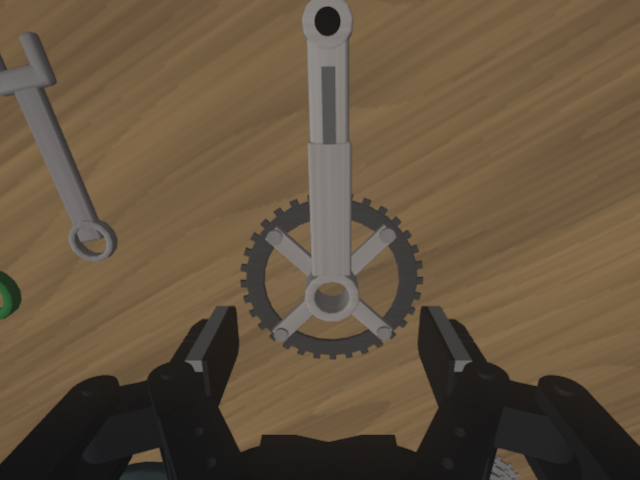

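Run:
```python
from h import *
T=tool(); C=cam('wrist',T)
im=cv2.imread('pics/w9.png'); cv2.imwrite('pics/w9c.png',cv2.resize(im[130:370,230:440],None,fx=2.5,fy=2.5,interpolation=cv2.INTER_CUBIC))
for n,uv,z in(('eye',(331,297),28),('step',(329,143),28),('pedalhole',(328,21),28)):
    X=ray(C,uv,z); print(n,X.round(1),totool(T,X).round(1))
```

```text
eye [527.3 181.4  28. ] [-40.9   1.6 113.6]
step [436.3 232.3  28. ] [6.340e+01 1.000e-01 1.121e+02]
pedalhole [379.5 264.5  28. ] [128.6  -0.6 111.2]
```

View pics/w9c.png

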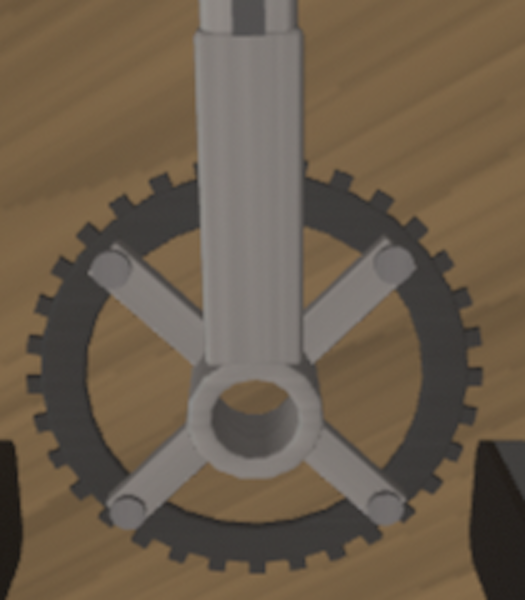

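The crank lies with its arm up the image: eye at (332,298), step at (329,143), pedal hole at (328,21). The eye-to-step distance is 104–105 mm, matching the 105 mm given.

```bash
python3 -m inch '[0.5,1.2,40,-0.014,70, 0.5,1.2,70,-0.014,70, 0.5,1.2,75,-0.014,70, 0.5,1.2,75,-0.014,70]'
python3 - <<'E'
from h import *
T=tool(); im=bot.snapshot('wrist'); cv2.imwrite('pics/w10.png',im[:,:,::-1]); print(T[:3,3], T[:3,2])
E
```

```text
time_s: 11.95
position: [491.2, 200.9, 65.7]
orientation: [180.0, 0.8, 150.6]
wrist_force: [0.4, -0.1, 1.4]
gripper_width: 0.699
[491.24073003 200.85163263  65.73352406] [ 0.01156721 -0.00620175 -0.99991387]
```

View pics/w10.png

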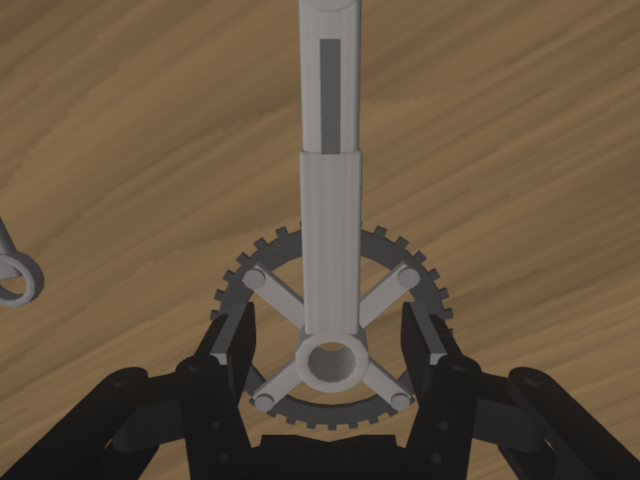

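Run:
```python
from h import *
T=tool(); C=cam('wrist',T)
for n,uv,z in(('eye',(332,360),28),('step',(331,152.5),28),('armmid',(331,250),28)):
    X=ray(C,uv,z); print(n,X.round(1),totool(T,X).round(1))
```

```text
eye [526.7 183.8  28. ] [-38.6   1.6  39.3]
step [436.  233.9  28. ] [65.1  0.7 37.8]
armmid [474.2 212.6  28. ] [21.3  0.9 38.5]
```

```bash
python3 -m inch '[3,1.2,15,0,65, 3,1.2,30,0,60, 3,1.2,37.5,0,60, 3,1.2,37.5,0,60, 3,1.2,37.5,0,60]' 70
python3 - <<'E'
from h import *
T=tool(); im=bot.snapshot('wrist'); cv2.imwrite('pics/w11.png',im[:,:,::-1]); print(T[:3,3], T[:3,2])
E
```

```text
time_s: 12.5
position: [490.2, 204.1, 29.1]
orientation: [179.9, 0.8, 150.6]
wrist_force: [-0.8, -0.8, 0.3]
gripper_width: 0.601
[490.18726971 204.1064871   29.0741953 ] [ 0.01327386 -0.00517501 -0.99989851]
```

View pics/w11.png

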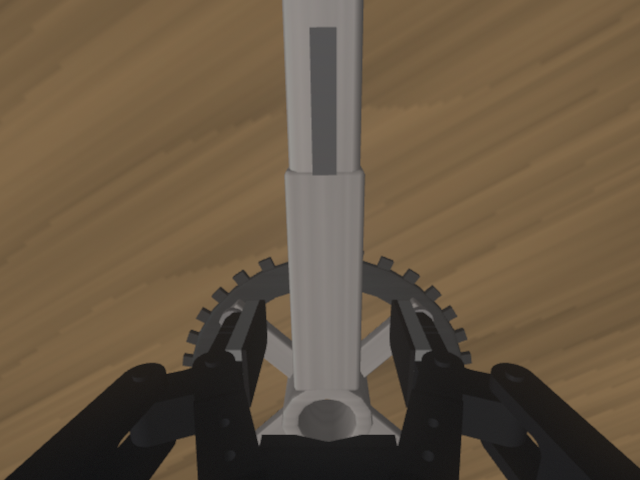

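```bash
python3 - <<'E'
from h import *
T=tool(); C=cam('wrist',T)
for uv in((325,173),(326,300),(328,415)): print(totool(T,ray(C,uv,28)).round(1))
E
python3 -m inch '[0,-0.7,1,0,55, 0,-0.7,1,0,45, 0,-0.7,1,0,35, 0,-0.7,1,0,15, 0,-0.7,1,0,15, 0,-0.7,1,0,15, 0,-0.7,1,0,15]' 70
python3 - <<'E'
from h import *
T=tool(); im=bot.snapshot('wrist'); cv2.imwrite('pics/w12.png',im[:,:,::-1]); print(T[:3,3], T[:3,2])
E
```

```text
[62.1 -1.5  0.5]
[15.3 -1.2  1.2]
[-38.4  -0.5   1.9]
time_s: 13.25
position: [490.2, 203.6, 28.9]
orientation: [179.9, 0.9, 150.6]
wrist_force: [-1.0, -0.4, 5.3]
gripper_width: 0.291
[490.16094347 203.5811163   28.92258766] [ 0.0142834  -0.00531048 -0.99988388]
```

View pics/w12.png

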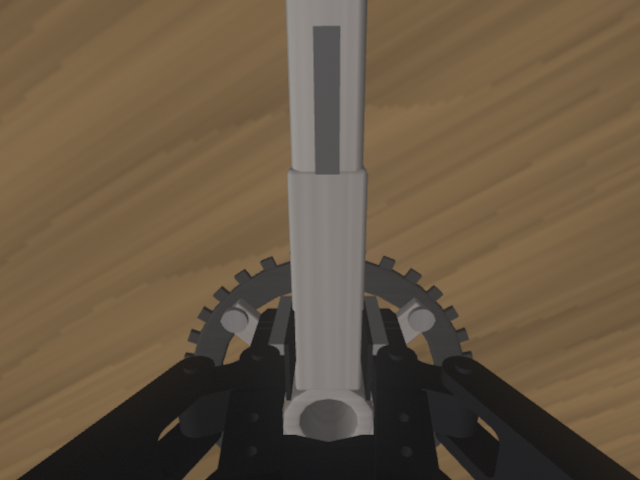

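The pads hold the arm's sides about 43 mm from the eye. I'll make a gentle lift and then check that it is level.

```bash
python3 -m inch '[0,0,-3,0,15, 0,0,-8,0,15, 0,0,-14,0,15, 0,0,-22,0,15, 0,0,-30,0,15, 0,0,-38,0,15, 0,0,-44,0,15, 0,0,-46,0,15, 0,0,-46,0,15, 0,0,-46,0,15]' 80
python3 - <<'E'
from h import *
T=tool(); im=bot.snapshot('wrist'); cv2.imwrite('pics/w13.png',im[:,:,::-1]); print(T[:3,3], T[:3,2])
s=bot.snapshot('scene'); cv2.imwrite('pics/s13c.png',cv2.resize(s[140:340,280:480,::-1],None,fx=3,fy=3,interpolation=cv2.INTER_CUBIC))
E
```

```text
time_s: 14.3
position: [489.3, 203.6, 74.7]
orientation: [179.9, 0.8, 150.6]
wrist_force: [-0.5, -0.8, -4.4]
gripper_width: 0.295
[489.31564171 203.59934886  74.69992281] [ 0.0138261  -0.0056441  -0.99988849]
```

View pics/w13.png

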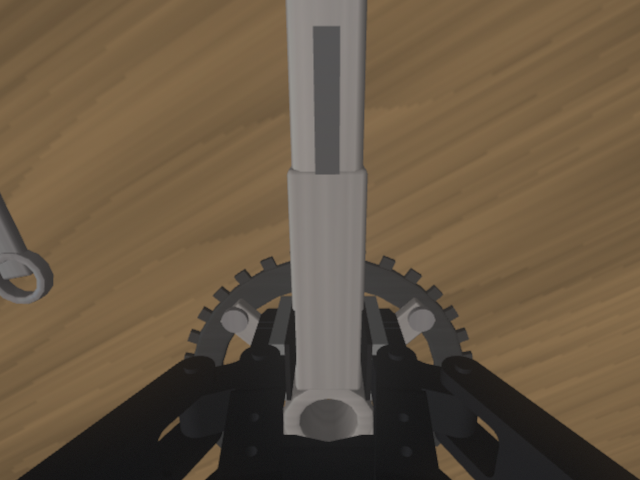

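View pics/s13c.png

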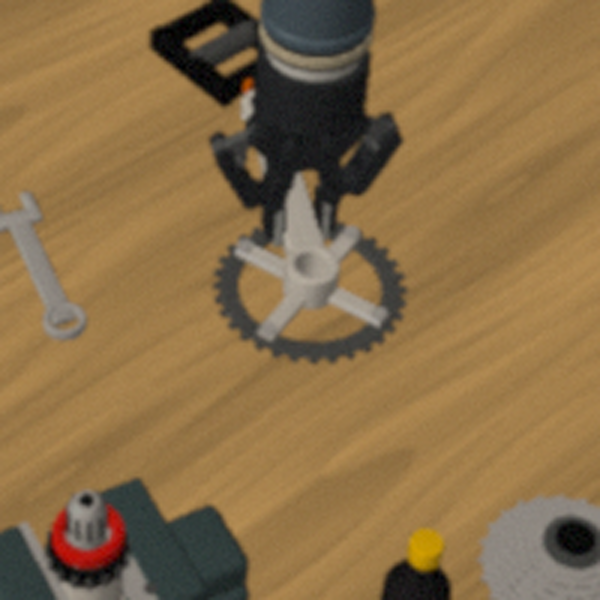

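The wrist view is unchanged, so the crank hangs level with no slip in the grip. I'll lift it higher first, then carry it over at a moderate speed.

```bash
python3 -m inch '[0,0,-5,0,15, 0,0,-15,0,15, 0,0,-32,0,15, 0,0,-52,0,15, 0,0,-74,0,15, 0,0,-96,0,15, 0,0,-118,0,15, 0,0,-140,0,15, 0,0,-160,0,15, 0,0,-175,0,15, 0,0,-183,0,15, 0,0,-186,0,15, 0,0,-186,0,15]'
python3 -m inch '[-5,-4,0,0,15, -15,-12,0,0,15, -30,-23,0,0,15, -48,-37,0,0,15, -68,-53,0,0,15, -88,-69,0,0,15, -108,-84,0,0,15, -128,-100,0,0,15, -148,-115,0,0,15, -168,-131,0,0,15, -186,-145,0,0,15, -202,-157,0,0,15, -212,-165,0,0,15, -216,-168,0,0,15, -216,-168,0,0,15]'
python3 - <<'E'
from h import *
T=tool(); im=bot.snapshot('wrist'); cv2.imwrite('pics/w14.png',im[:,:,::-1]); print(T[:3,3], T[:3,:3])
s=bot.snapshot('scene'); cv2.imwrite('pics/s14c.png',cv2.resize(s[180:400,200:420,::-1],None,fx=2.7,fy=2.7,interpolation=cv2.INTER_CUBIC))
X=np.array([649.3,-111.8,209]); print('target eye in tool',totool(T,X), 'eye world now', T[:3,:3]@np.array([-42.5,0,28.9])+T[:3,3])
E
```

```text
time_s: 15.7
position: [486.5, 204.5, 260.3]
orientation: [179.9, 0.8, 150.6]
wrist_force: [0.7, 0.6, -4.5]
gripper_width: 0.293
time_s: 17.2
position: [592.3, -48.1, 262.9]
orientation: [179.9, 0.8, 150.6]
wrist_force: [-0.8, -0.3, -4.7]
gripper_width: 0.298
[592.34591332 -48.12955039 262.94881213] [[-0.87105672  0.49101987  0.01263671]
 [ 0.49099168  0.87114717 -0.0054575 ]
 [-0.01368817  0.00145073 -0.99990526]]
target eye in tool [-80.13343997 -27.57900909  55.01089465] eye world now [629.73102479 -69.15441838 234.63329754]
```

View pics/w14.png

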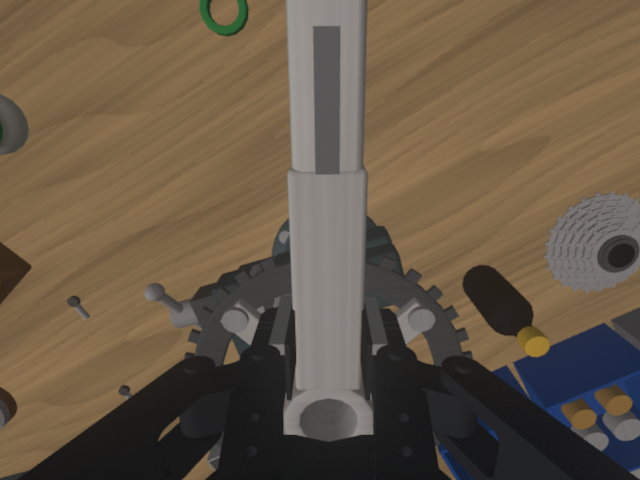

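View pics/s14c.png

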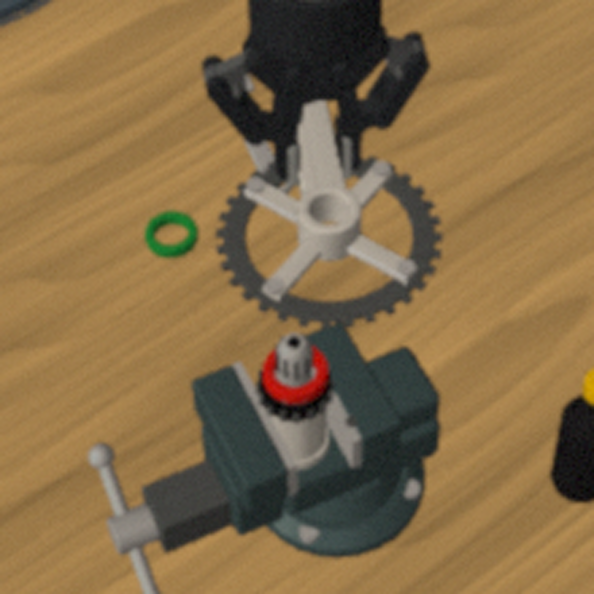

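```bash
python3 -m inch '[-5,-4,0,0,15, -15,-11,0,0,15, -27,-20,0,0,15, -35,-26,0,0,15, -38,-27.5,2,0,15, -38,-27.5,6,0,15, -38,-27.5,12,0,15, -38,-27.5,19,0,15, -38,-27.5,24,0,15, -38,-27.5,26,0,15, -38,-27.5,26,0,15, -38,-27.5,26,0,15]'
python3 - <<'E'
from h import *
T=tool(); im=bot.snapshot('wrist'); cv2.imwrite('pics/w15.png',im[:,:,::-1]); print(T[:3,3])
s=bot.snapshot('scene'); cv2.imwrite('pics/s15c.png',cv2.resize(s[220:400,220:400,::-1],None,fx=3.3,fy=3.3,interpolation=cv2.INTER_CUBIC))
s=bot.snapshot('top'); cv2.imwrite('pics/t15c.png',cv2.resize(s[120:280,280:460,::-1],None,fx=3.6,fy=3.6,interpolation=cv2.INTER_CUBIC))
e=T[:3,:3]@np.array([-42.5,0,28.9])+T[:3,3]; print('eye',e)
for c in('scene','top'): print(c, proj(cam(c),[e+[0,0,28],[649.3,-111.8,184],[649.3,-111.8,158]]).round(1).tolist())
E
```

```text
time_s: 18.5
position: [612.2, -89.0, 237.9]
orientation: [179.9, 0.8, 150.7]
wrist_force: [0.8, -0.8, -5.0]
gripper_width: 0.296
[612.16955541 -88.97112145 237.93882902]
eye [ 649.62663928 -109.89007631  209.63999167]
scene [[307.9, 287.2], [307.4, 307.1], [307.7, 316.1]]
top [[385.3, 190.2], [383.2, 194.3], [381.9, 196.1]]
```

View pics/s15c.png

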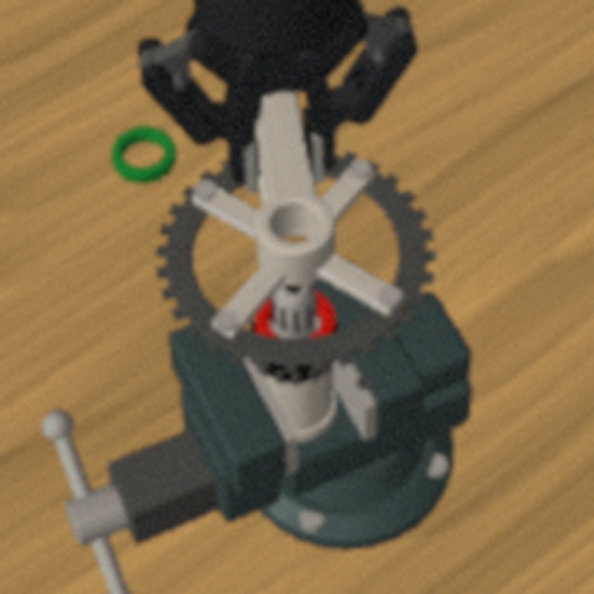

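View pics/t15c.png

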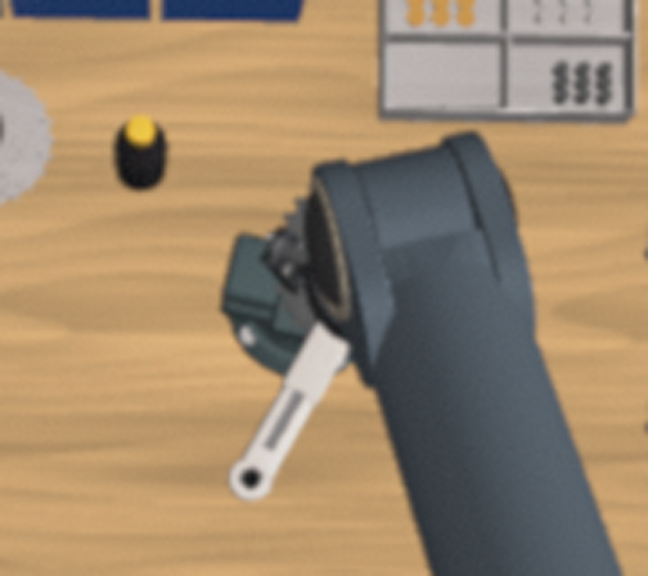

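View pics/w15.png

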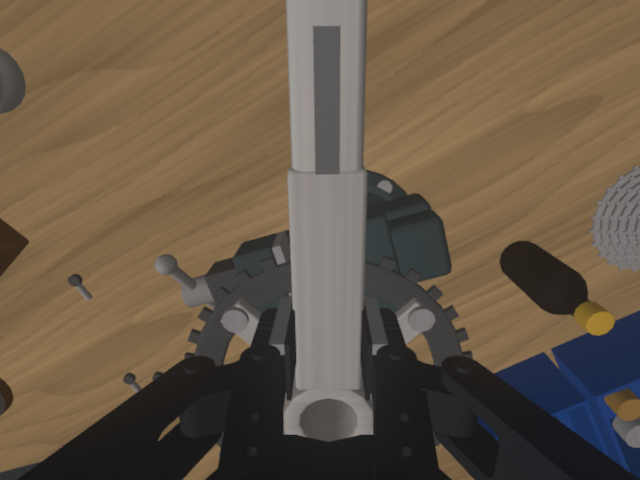

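The eye sits over the spindle: in the scene view the eye top is at (310,287) and the spindle end at (309,307), close to the predicted pixels. I'll make a 2 mm correction, settle, and run a last check.

```bash
python3 -m inch '[-0.3,-1,0,0,15, -0.5,-2,0,0,15, -0.5,-2,0,0,15, -0.5,-2,0,0,15, -0.5,-2,0,0,15, -0.5,-2,0,0,15]'
python3 - <<'E'
from h import *
s=bot.get_state(); T=tool(); print(T[:3,3],np.abs(s['dq']).max(),s['gripper_width'],s['wrist_force'])
e=T[:3,:3]@np.array([-42.5,0,28.9])+T[:3,3]; print('eye',e.round(1),'off',(e-[649.3,-111.8,184]).round(1))
S=bot.snapshot('scene'); cv2.imwrite('pics/s16c.png',cv2.resize(S[250:350,250:370,::-1],None,fx=6,fy=6,interpolation=cv2.INTER_CUBIC))
for a,c,b in red(S): print('red',a,b,c)
w=bot.snapshot('wrist'); cv2.imwrite('pics/w16.png',w[:,:,::-1])
a=cv2.imread('pics/w12.png'); print('view change of crank patch vs grasp', np.abs(a[180:290,300:350].astype(int)-w[180:290,300:350,::-1]).mean())
E
```

```text
time_s: 19.25
position: [611.7, -90.9, 238.1]
orientation: [179.9, 0.8, 150.7]
wrist_force: [-0.2, 0.3, -5.4]
gripper_width: 0.291
[611.70813712 -90.93483588 238.13982419] 0.15991037374008485 0.2909386385932205 [-0.18349895  0.25976358 -5.39734614]
eye [ 649.2 -111.9  209.9] off [-0.1 -0.1 25.9]
red 60 [314 308   8  15] [318.  315.4]
red 52 [297 310   7  13] [299.5 317.1]
view change of crank patch vs grasp 8.27539393939394
```

View pics/s16c.png

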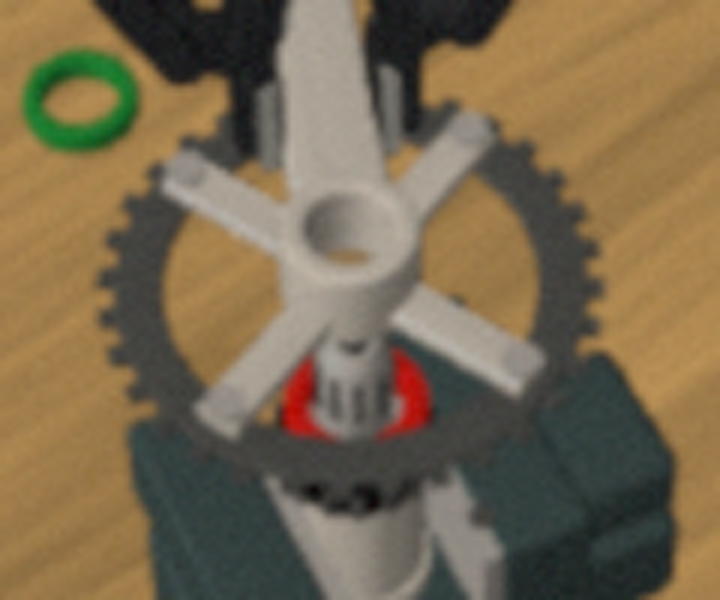

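The eye's top is at scene (309,289), directly above the spindle's end at (309,307). The red ring is still flat on the face and the crank is held level and still, so I'm handing in.

```bash
python3 -c "
from bench import bot
print(bot.job_done())"
```

```text
the job is handed in; nothing more can be done
None
```

The red spacer is on the bearing face and let go. The crank is being held level with its eye over the spindle. I handed the job in at about 19.3 s; it reports no verdict, so the checks below are my own.

**Spacer:** I slipped it over the spindle and pressed it down until it seated at about 10 N. The pictures showed it lying flat and centred, and it had not moved at the last look.

**Crank:** I gripped it on the arm about 43 mm from the eye's axis (the balance point is at 42 mm), lifted it level and carried it above the vice. My last estimate puts the eye within about 1 mm of the spindle's axis, good to about 2 mm by the calibration. The underside is about 26 mm above the spindle's end. The tool is tilted about 0.8°, the joints are practically at rest, and the wrist carries about 5.4 N, which is the crank's weight.

**Checks that disagreed or fell short:**
- **Finding the spacer:** the networks rated the green look-alike ring highest in both fixed views, so I picked the red one by colour.
- **Fingertip reach:** my picture estimate came out several mm short, so the tips pressed the bench at about 27 N when I gripped the spacer. This did no visible harm.
- **Grip width:** the gripper read about 2 mm under the true width on both parts.
- **Slip check:** a numeric comparison of the first and last wrist pictures showed a difference I put down to lighting. I did not view that last picture, but in the one taken just before the final 2 mm correction the crank had not shifted in the grip.
- **Other things on the bench:** nothing I moved came near them, but I did not measure their positions again at the end.

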